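Glass brush onto the photo carriage

ROBOT

A 6-joint arm with a two-finger parallel gripper is mounted at the origin on the work surface. World frame = base frame: x ahead of the robot, y to its left, z up, the work surface at z = 0. Lengths are in m, angles in rad, forces in N, time in s.
With the tool pointing down it reaches from about 0.35 to 0.775 m from the base axis. Payload 5.5 kg.
Tool frame: the origin (TCP) lies between the finger pads; the fingertips stand 19 mm ahead of it and the grasp point (between the pads) is the TCP; z points along the fingers, y is the line along which they close (so a half turn about z gives the same grasp; the last joint's range is limited). The gripper opens to 85 mm and grips with 20 to 120 N. Pads are 22 mm wide; open, the fingers measure 114 mm over their backs; the gripper's body (76 mm by 85 mm) begins 54 mm behind the grasp point. The pads swing forward as they close: fully open they stand 13 mm farther back than shut.
Start: joints at [1.159, 0.313, 0.046, 1.304, 0, 1.431], TCP at [0.154, 0.554, 0.25] pointing down, gripper open.
Joint ranges: [-2.76, 2.76], [-0.86, 1.69], [-1.03, 1.26], [-2.2, 2.34], [-1.47, 1.5], [-3.14, 3.14]. Speed limits (rad/s): [2.57, 2.57, 3.14, 3.14, 3.14, 3.14].

INTERFACE

Orientations are given as a unit quaternion [w, x, y, z].
In Python, from workcell import env gives the robot as it stands.
- The arm moves only by the shell command python3 -m pendant 'ROWS' [FORCE]. ROWS is JSON, a list of rows, each an object with "travel": the shift along the tool's x, y, z scaled (see below), a list of three; "rot": the turn, a rotation vector about the tool's x, y, z scaled (see below), a list of three; "fingers": the opening, from -1 (shut) to 1 (fully open). In form: [{"travel": [dx, dy, dz], "rot": [wx, wy, wz], "fingers": fingers}, ...]. A call has 1 to 10 rows; each row is the pose to reach, as a shift and turn from the pose commanded when the call began, along the tool's axes at that moment; what a row does not reach only later rows make up. The controller multiplies each number of a shift by 0.12 m and each number of a turn by 60 degrees. A row lasts 1/10 s, in which the tool goes at most 50 mm and 8.59 degrees, less where a joint would pass 70% of its speed; a pose out of reach is approached as far as the arm can. A call with a number of a shift or a turn outside -1 to 1 is refused whole. A call with a gripper value outside its range is refused whole. The fingers move at their own pace and stop on an object; FORCE is the grip in N (left out, the last holds). Time passes only in rows, so rows that repeat a pose let the fingers close. It gives the time, the measured TCP pose, the force, the opening and the grip force at its end, in the units of the state.
- env.get_state(): the state, without advancing time (a new reading comes with each control period).
- env.read_camera(name): name is "scene" or "top"; returns (picture, depth): 400x640x3 uint8, blue, green, red; 400x640 float32, m along the optical axis (not along the pixel's ray), 0 where there is no reading.
- env.camera_model(name): a dict with "fovy" (degrees; the focal length in pixels is half the picture's height over the tangent of half this angle, whatever the lens; pixels are square), "cx", "cy" (the principal point, pixels), "k1" (the pictures are not rectified: a ray, as slopes to the right and down, at radius r is drawn at 1 + k1 r^2 times it, then the intrinsics apply), "rvec" (rotation vector, rad) and "tvec" (3), from world to camera coordinates, as OpenCV has them. Camera axes: x right, y down, z forward; pixel columns grow to the right and rows downward; lengths in m; the calibration is good to about 2 mm. A picture is of the moment at which its call begins. camera_model takes no time and is no camera call.
- env.hand_in(): hands the job in; it is judged then, once.
Trained networks look in the newest picture that a camera, given by its name, has taken for a name from the list of things; names that differ only in an ending like _2 or _b are one class to them, and where a whole thing is asked for, a point or a joint stands for the part that bears it (a point fixed in the world has none). Each returns a list of dicts, best first, with "conf" (0 to 1); they miss things now and then, are a little off and sometimes report something else, mostly with a low value. They report only what shows in the picture. A call takes as long as a camera call.
- env.outline_of(camera, target): "mask" (400x640 bool, what is visible of it) and "xy" ([column, row] in pixels, amid what is visible of it).
The state is a dict: "clock": time; "joint_pos": joint angles; "qvel": joint speeds; "tau": joint torques, N m; "tcp_pos": TCP position; "orientation": TCP orientation; "wrist_force": force on the tool from outside, world axes, zero at the start; "ft_torque": the same for the moment, N m; "finger_gap": finger opening in m; "grip_force": force on a finger pad.
Only numpy, scipy, OpenCV 4.12 (cv2) and the standard library are available. Lean on these libraries where they do the work, as an engineer would, in place of code of your own. Each camera call takes 0.05 s, during which the arm holds its last target. There are 200 camera calls.

TASK

Pick the coral-red glass-handled brush out of the sloping display stand, gripping it only lightly (no more than 25 N) because the hollow glass cracks, and lay it down gently, without dropping or pressing it, centred in the two V-supports of the carriage, with its clear cap on the far side from the robot. Then slide the loaded carriage slowly along its rail until it clicks into the blue-marked photo station, and leave the other brushes, the compact and the bottle where they are.

Things in the scene. Friction and masses are not known exactly. Their poses are not given: they have to be found in the camera images.
- brush: The coral-red brush to move: 203 mm long, about 60 g. Origin on its axis, x along the axis toward the cap. Glass handle 14 mm diameter from x=-95 to +52; brass ferrule 16 mm diameter to +62; hard clear cap 26 mm diameter from +62 to +108 (pink hair inside). Starts in the stand, x climbing the 35 degree slope away from the robot. Any roll about its axis is fine.
- handle (a point): Middle of the coral brush's hollow glass handle, on the axis, 22 mm toward the butt from the brush's origin. The brush cracks if the finger forces on it add up to over 60 N (a 30 N squeeze by two fingers), if pressed on the carriage or stand with over 20 N, or if it drops more than about 10 mm.
- cap_end (a point): Centre of the flat end of the coral brush's cap (brush x=+108 mm).
- brush_black: Same shape of brush, black handle, brown hair, in another slot of the stand. Leave it alone. Origin and axes as for the coral brush.
- brush_green: Same shape of brush, pale green handle, cream hair, in another slot of the stand. Leave it alone. Origin and axes as for the coral brush.
- stand: Fixed white stand, origin at the centre of its foot, x away from the robot. Its board (205 x 250 mm, lip 36 mm high at the low end) climbs toward +x at 35 degrees; centre of its face 68 mm up. 3 slots at y = -75, 0, 75 mm, brushes in any order. In each, two 8 mm thick grey V-supports 45 mm up- and down-slope of the brush's origin hold the handle axis 28 mm off the board (tips 4 mm above axis).
- rail: Fixed straight rail, 400 mm along its local y, 14 mm high, origin under its middle on the table. The photo station is marked by a blue line and two 22 mm blue blocks 20 mm high at local y=+80 mm, 98 mm to either side of the rail.
- slide (a joint): Travel of the carriage along the rail's +y, in m: 0 to 0.20 (end stop). It starts at 0 to 0.04; the photo station's spring detent is at 0.16 (its spring ball pulls the carriage in from about 4 mm either side; climbing in or out takes about 5 N). Sliding friction about 1 N.
- carriage: Grey carriage plate, 150 mm (local x, across the rail) x 130 mm (along the rail), top face 30 mm above the table, carrying two white V-supports and the orange post. Origin at its middle at table level, axes as the rail's.
- cradle (a point): On the carriage: where the brush's origin should lie, on the handle axis midway between the V-supports, 28 mm above the plate. x runs along the brush, away from the robot (cap side); y along the travel. The 8 mm thick V-supports stand at x=-45 and +45 mm; mouths 28 mm wide, tips 4 mm above the axis.
- post (a point): Centre of the top of the orange post on the carriage: 18 mm diameter, 42 mm tall, its foot on the plate; stands 62 mm nearer the robot and 53 mm behind (against the travel) the cradle point. Push it or pinch it to slide the carriage.
- compact: Closed dark round powder compact lying on the table, 68 mm diameter, 19 mm high, origin under its centre. Leave it.
- bottle: Small amber bottle standing beyond the rail, 44 mm diameter, 85 mm high, origin under its centre. Leave it.

How it is judged:
On the way, in this order (a step that is already met when the one before it is completed fails the run):
1. the coral brush lies in both V-supports of the carriage, cap away from the robot, let go, while the carriage is still in the first half of its travel (under 70 mm) (x of brush in the frame of cradle between -0.02 and 0.02 m and y of brush in the frame of cradle between -0.004 and 0.004 m and z of brush in the frame of cradle between -0.004 and 0.004 m and angle between the x axis of brush and the x axis of cradle, either way round below 0.08 rad and x of cap_end in the frame of cradle above 0.05 m and contact force between the fingers and brush below 0.05 N and value of joint slide below 0.07 m), for 0.2 s.
2. the loaded carriage stands in the photo station (x of brush in the frame of cradle between -0.02 and 0.02 m and y of brush in the frame of cradle between -0.004 and 0.004 m and z of brush in the frame of cradle between -0.004 and 0.004 m and angle between the x axis of brush and the x axis of cradle, either way round below 0.08 rad and x of cap_end in the frame of cradle above 0.05 m and contact force between the fingers and brush below 0.05 N and value of joint slide between 0.156 and 0.164 m), for 0.2 s.
At the end, for the whole second after the job is handed in: Carriage at rest in the photo station (travel 160 mm within 4). Coral brush still, released, in both V-supports: origin within 20 mm of the cradle point lengthwise, 4 mm across and in height, axis within 4.5 degrees, cap far. Other brushes, compact and bottle within 15 mm of their starts (all of step 2 and linear speed of brush below 0.02 m/s and velocity of joint slide between -0.01 and 0.01 m/s and distance of each of brush_black, brush_green, compact, bottle from where it was at the start of the episode below 0.015 m); the robot touches nothing.
It fails at once if the coral brush is squeezed: the finger forces on it add up to more than 60 N (contact force between the fingers and brush above 60 N).
It fails at once if the coral brush is pressed or knocked against the carriage with more than 20 N (contact force between brush and carriage above 20 N).
It fails at once if the coral brush is pressed against the stand with more than 20 N (contact force between brush and stand above 20 N).
It fails at once if the coral brush falls or is carried along the rail faster than 0.45 m/s while nothing holds it (linear speed of brush above 0.45 m/s and contact force between the fingers and brush below 0.05 N).
It fails at once if another brush, the compact or the bottle is moved more than 15 mm (distance of any of brush_black, brush_green, compact, bottle from where it was at the start of the episode above 0.015 m).
It also fails if it takes over 51 s, if anything falls off the work surface, if the arm or the gripper's body presses on something with over 40 N, if the wrist force passes 120 N, or if a joint passes its speed limit or range.

## Working session

There is one attempt and no reset: what is moved stays moved. The work goes in short steps, Python scripts to look and compute and a shell command to move; the robot and the scene stay as the last step left them, time stands still between calls to the robot, and variables do not carry over. Pictures are saved under pics/ and viewed, at most 10 in all, crops included, and the job is handed in when it is done.

```bash
ls; mkdir -p pics; cat > h.py <<'E'
import numpy as np, cv2
from workcell import env
def cam(n):
    m=env.camera_model(n); f=200/np.tan(np.radians(m['fovy'])/2)
    R=cv2.Rodrigues(np.array(m['rvec'],float))[0]; t=np.array(m['tvec'],float)
    K=np.array([[f,0,m['cx']],[0,f,m['cy']],[0,0,1]]); D=np.array([m['k1'],0,0,0,0.])
    return K,D,R,t
def world(n,uv,z):
    "pixels (N,2), depth (N) -> world"
    K,D,R,t=cam(n); p=cv2.undistortPoints(np.array(uv,float).reshape(-1,1,2),K,D)[:,0]
    P=np.c_[p,np.ones(len(p))]*np.array(z).reshape(-1,1)
    return (P-t)@R
def proj(n,P):
    K,D,R,t=cam(n); return cv2.projectPoints(np.array(P,float).reshape(-1,1,3),cv2.Rodrigues(R)[0],t,K,D)[0][:,0]
def cloud(n,mask,dep):
    v,u=np.nonzero(mask&(dep>0)); return world(n,np.c_[u,v],dep[v,u])
E
python3 - <<'E'
from h import *
for c in ('scene','top'):
    im,d=env.read_camera(c); cv2.imwrite(f'pics/{c}0.png',im); np.save(f'{c}0.npy',d)
    K,D,R,t=cam(c); print(c,K[0,0],D[0],'pos',-R.T@t,'fwd',R[2], (d>0).mean())
    for n in ('brush','carriage','post','stand','rail','brush_black','brush_green','compact','bottle'):
        for o in env.outline_of(c,n)[:2]:
            P=cloud(c,o['mask'],d)
            print(n,round(o['conf'],2),np.round(o['xy']),o['mask'].sum(),np.round(np.median(P,0),3) if len(P) else '',np.round(P.min(0),3) if len(P) else '',np.round(P.max(0),3) if len(P) else '')
            if o['conf']>.5: np.save(f'm_{c}_{n}.npy',o['mask'])
print(env.get_state())
E
```

```text
pics
scene 425.6777089664936 -0.025680730300112187 pos [ 1.45164768 -0.08546303  0.68321191] fwd [-0.81669108  0.01553467 -0.57686598] 0.99580078125
brush 0.44 [273. 189.] 116 [ 0.635 -0.174  0.152] [ 0.374 -0.215 -0.   ] [ 0.645 -0.16   0.165]
carriage 0.82 [394. 220.] 1998 [0.6   0.123 0.031] [ 0.468  0.06  -0.   ] [0.671 0.195 0.074]
post 0.88 [396. 217.] 2077 [0.6   0.123 0.031] [ 0.453  0.06  -0.002] [0.671 0.205 0.075]
stand 0.9 [236. 204.] 2162 [ 0.592 -0.272  0.035] [ 0.41  -0.426 -0.002] [ 0.686 -0.121  0.15 ]
stand 0.21 [274. 190.] 109 [ 0.636 -0.174  0.152] [ 0.592 -0.192  0.108] [ 0.645 -0.16   0.165]
rail 0.72 [408. 220.] 3695 [0.594 0.154 0.028] [ 0.435  0.    -0.002] [0.693 0.406 0.075]
brush_black 0.44 [208. 200.] 135 [ 0.66  -0.319  0.151] [ 0.401 -0.407 -0.001] [ 0.67  -0.307  0.163]
brush_green 0.39 [243. 191.] 106 [ 0.649 -0.245  0.153] [ 0.489 -0.292  0.037] [ 0.657 -0.234  0.163]
compact 0.68 [305. 272.] 616 [ 0.768 -0.106  0.019] [ 0.726 -0.139  0.001] [ 0.794 -0.074  0.023]
compact 0.4 [410. 222.] 3889 [0.594 0.156 0.026] [ 0.46   0.    -0.002] [0.693 0.405 0.
[... 1185 characters left out ...]
.088]
{'clock': 1.0, 'joint_pos': array([ 1.15938995e+00,  3.13173357e-01,  4.61169736e-02,  1.30355704e+00,
       -8.51116571e-06,  1.43117186e+00]), 'qvel': array([ 0.00164644,  0.00039061, -0.00084979,  0.00084428, -0.00052217,
       -0.00095551]), 'tau': array([ 8.28193261e-04, -4.80469608e+01,  2.98820132e+01,  1.41226842e-04,
       -2.28504159e-04,  2.05870904e-06]), 'tcp_pos': array([0.15440884, 0.55394639, 0.25034531]), 'orientation': array([2.89733345e-05, 1.35473106e-01, 9.90781020e-01, 8.68429970e-05]), 'wrist_force': array([ 0.70811507, -0.46059625, -0.59299269]), 'ft_torque': array([-0.02234325, -0.04128185,  0.02907337]), 'grip_force': 0.0, 'finger_gap': 0.08515299596685484}
```

View pics/top0.png

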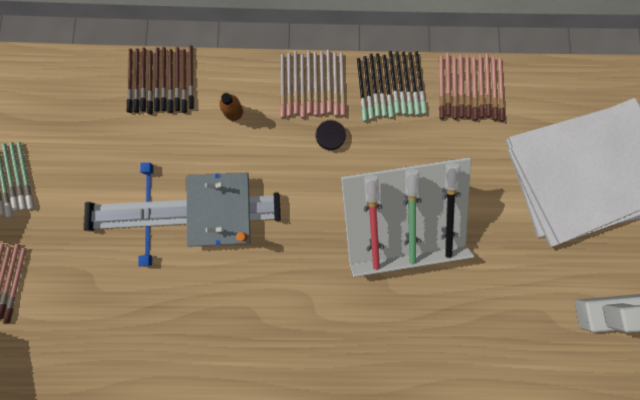

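View pics/scene0.png

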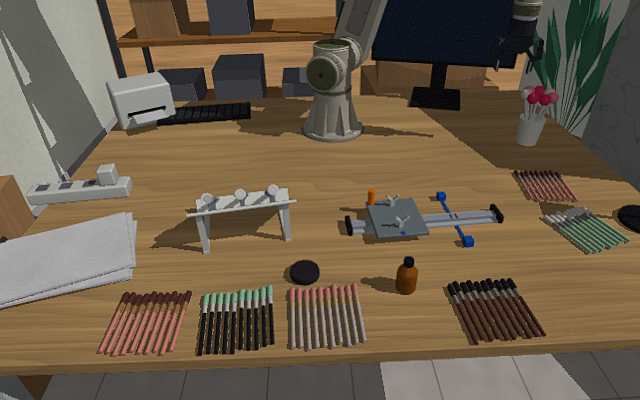

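The top view shows the coral brush in the left slot, with its cap at (372,185) and butt at (376,268). The carriage is at (218,210), the post at (241,237), and the blue blocks at (147,168) and (145,260). The scene view confirms this layout, with the V-supports at about (393,200) and (402,222). Next I'll fit the geometry.

```bash
cat > fit.py <<'E'
from h import *
from scipy.optimize import least_squares
def coral(im): 
    h=cv2.cvtColor(im,cv2.COLOR_BGR2HSV); return ((h[...,0]<8)|(h[...,0]>172))&(h[...,1]>150)&(h[...,2]>80)
def cyl(P,r):
    c=P.mean(0); d=np.linalg.svd(P-c)[2][0]; d=d*np.sign(d[0])
    def res(q): 
        a=c+np.array([0,q[0],q[1]-r]); e=np.array([1,q[2],q[3]]); e/=np.linalg.norm(e); return np.linalg.norm(np.cross(P-a,e),axis=1)-r
    s=least_squares(res,[0,0,d[1]/d[0],d[2]/d[0]],loss='soft_l1',f_scale=.001)
    q=s.x; a=c+np.array([0,q[0],q[1]-r]); e=np.array([1,q[2],q[3]]); e/=np.linalg.norm(e); t=(P-a)@e
    return a,e,t,np.sqrt(np.mean(res(q)**2))
E
python3 - <<'E'
from fit import *
im={c:cv2.imread(f'pics/{c}0.png') for c in('scene','top')}; d={c:np.load(f'{c}0.npy') for c in im}
m=coral(im['top']); m[:,:350]=0; m[:,395:]=0; m[:150]=0; m[290:]=0
P=cloud('top',m,d['top']); print('coral',len(P),P.min(0),P.max(0))
P=P[P[:,2]>.03]; a,e,t,r=cyl(P,.007); print(a,e,'pitch',np.degrees(np.arcsin(e[2])),'yaw',np.degrees(np.arctan2(e[1],e[0])),np.percentile(t,[0,1,99,100]),r)
lo,hi=np.percentile(t,[1,99]); print('butt',a+lo*e,'handle end',a+hi*e,'len',hi-lo)
# cap in scene and top
for c in im:
    h=cv2.cvtColor(im[c],cv2.COLOR_BGR2HSV)
    hh=h.astype(int); o=(hh[...,0]>8)&(hh[...,0]<22)&(hh[...,1]>190)&(hh[...,2]>120); Q=cloud(c,o,d[c])
    Q=Q[(Q[:,2]>.04)&(Q[:,1]>.02)&(Q[:,1]<.12)&(Q[:,0]<.6)&(Q[:,0]>.45)]; print(c,'post',len(Q),Q.mean(0),Q.min(0),Q.max(0)); T=Q[Q[:,2]>.069]; print('  top',len(T),T.mean(0))
    b=(hh[...,0]>105)&(hh[...,0]<125)&(hh[...,1]>180)&(hh[...,2]>70)
    n,l,s,_=cv2.connectedComponentsWithStats(b.astype(np.uint8))
    for i in range(1,n):
        if s[i,4]>15:
            Q=cloud(c,l==i,d[c]); print('  blue',s[i],Q.mean(0).round(4),Q.min(0).round(3),Q.max(0).round(3), (Q[Q[:,2]>.016].mean(0).round(4) if (Q[:,2]>.016).any() else ''))
    Q=cloud(c,np.ones(d[c].shape,bool),d[c]); Q=Q[(abs(Q[:,0]-.59)<.11)&(abs(Q[:,1]-.12)<.1)]
    pl=Q[abs(Q[:,2]-.03)<.004]; 
    R=cv2.minAreaRect((pl[:,:2]*1000).astype(np.float32)); print('  plate',R,pl[:,2].mean())
    v=Q[(Q[:,2]>.045)&(Q[:,0]>.545)]; print('  V',len(v),v[:,2].max()); print(v.round(4)[::max(1,len(v)//25)])
E
```

```text
coral 97 [ 0.47670112 -0.20471806  0.04564103] [ 0.58682958 -0.1833719   0.12348861]
[ 0.52834004 -0.19033708  0.07612402] [0.80227872 0.15301704 0.57700489] pitch 35.24015702867483 yaw 10.798221468519055 [-0.06121817 -0.06000694  0.07202764  0.07387019] 0.0008717290419768612
butt [ 0.48019775 -0.19951917  0.04149972] handle end [ 0.58612628 -0.17931563  0.11768432] len 0.13203458461684683
scene post 51 [0.53840799 0.07254325 0.06271369] [0.52875945 0.06432739 0.04123905] [0.54345144 0.07819404 0.07539398]
  top 22 [0.53598562 0.07128528 0.07243073]
  blue [437 192  13  21  94] [0.5009 0.2754 0.0115] [0.475 0.264 0.   ] [0.55  0.286 0.024] [0.4874 0.2738 0.0203]
  blue [456 226  18  21 126] [0.6701 0.2868 0.0125] [0.609 0.277 0.002] [0.693 0.3   0.023] [0.6821 0.2873 0.0201]
  plate ((591.2935791015625, 127.52656555175781), (153.3527069091797, 127.88407897949219), 3.7548017501831055) 0.0306724618216502
  V 94 0.0637753327666476
[[0.5456 0.1421 0.0616]
 [0.5453 0.1162 0.0594]
 [0.549  0.1415 0.0608]
 [0.5501 0.1154 0.0597]
 [0.547  0.1344 0.0566]
 [0.5528 0.1124 0.0585]
 [0.5466 0.129
[... 1180 characters left out ...]
89]
 [0.6386 0.1433 0.0641]
 [0.6402 0.1354 0.056 ]
 [0.6408 0.1239 0.0534]
 [0.6398 0.1122 0.0605]
 [0.6376 0.1386 0.0587]
 [0.639  0.1303 0.0517]
 [0.638  0.1186 0.0584]
 [0.6351 0.142  0.0607]
 [0.6369 0.1324 0.0511]
 [0.6365 0.1213 0.0549]
 [0.633  0.1437 0.0612]
 [0.6341 0.1353 0.0552]
 [0.6352 0.1265 0.05  ]
 [0.6345 0.1151 0.0551]
 [0.6331 0.1284 0.0497]
 [0.5507 0.1349 0.0612]
 [0.5514 0.1272 0.0528]
 [0.5513 0.1164 0.0564]
 [0.5512 0.1056 0.0602]
 [0.5491 0.132  0.0568]
 [0.5495 0.1236 0.0507]
 [0.5492 0.1117 0.0594]
 [0.5467 0.1364 0.0621]
 [0.5473 0.1287 0.0536]
 [0.5475 0.1192 0.0518]
 [0.5472 0.1072 0.0612]
 [0.5452 0.1262 0.0554]
 [0.5455 0.1168 0.0532]
 [0.5454 0.1058 0.058 ]]
```

```bash
python3 - <<'E'
from fit import *
im=cv2.imread('pics/top0.png'); d=np.load('top0.npy')
h=cv2.cvtColor(im,cv2.COLOR_BGR2HSV); print(h[185:275:8,374].tolist())
for r in (200,240,260): print(h[r,368:382].tolist())
def go(m,r):
    P=cloud('top',m,d); a,e,t,rr=cyl(P,r); lo,hi=np.percentile(t,[1,99])
    print(len(P),'pitch',np.degrees(np.arcsin(e[2])),'yaw',np.degrees(np.arctan2(e[1],e[0])),'rms',rr,'\n lo',a+lo*e,'hi',a+hi*e,hi-lo)
    return a,e,lo,hi
b=np.zeros(d.shape,bool); b[150:290,355:392]=1
hh=h.astype(int)
m=b&((hh[...,0]<12)|(hh[...,0]>165))&(hh[...,1]>120)&(hh[...,2]>40)
a,e,lo,hi=go(m,.007); o=a+(lo+.095)*e; print('origin from butt',o,'from end',a+(hi-.052)*e)
ms=np.load('m_top_brush_green.npy'); g=ms&(hh[...,0]>40)&(hh[...,0]<85)&(hh[...,1]>70); go(g,.007)
k=np.load('m_top_brush_black.npy')&(hh[...,2]<60); go(k,.007)
# scene: cap ends (flat disc centre) via bright cluster near each top
im=cv2.imread('pics/scene0.png'); d2=np.load('scene0.npy')
Q=cloud('scene',np.ones(d2.shape,bool),d2); Q=Q[(Q[:,2]>.135)&(Q[:,1]<-.1)&(Q[:,1]>-.4)&(Q[:,0]>.6)&(Q[:,0]<.72)]
for y in(-.174,-.245,-.319):
    q=Q[abs(Q[:,1]-y)<.02]; print('cap',len(q),q.mean(0),np.median(q,0),q.max(0))
v,u=np.nonzero(b); 
print('cap_end pred',o+.108*e, proj('scene',o+.108*e), proj('top',o+.108*e))
E
```

```text
[[176, 13, 139], [175, 11, 137], [20, 29, 132], [177, 153, 143], [178, 151, 152], [178, 150, 158], [177, 150, 163], [178, 148, 167], [178, 149, 171], [178, 147, 173], [178, 147, 173], [21, 20, 125]]
[[21, 12, 154], [15, 13, 155], [13, 12, 154], [10, 10, 150], [15, 10, 146], [15, 18, 141], [16, 21, 132], [21, 27, 123], [21, 21, 119], [30, 2, 125], [45, 4, 129], [38, 8, 136], [30, 9, 117], [30, 9, 110]]
[[30, 5, 142], [0, 0, 115], [168, 33, 100], [177, 128, 143], [178, 146, 173], [178, 147, 174], [177, 150, 167], [178, 151, 154], [178, 152, 134], [178, 134, 114], [3, 47, 115], [24, 9, 142], [30, 7, 145], [30, 7, 145]]
[[38, 7, 146], [38, 7, 147], [38, 7, 145], [15, 15, 140], [0, 72, 152], [178, 137, 173], [177, 149, 173], [178, 149, 166], [177, 152, 154], [178, 154, 134], [178, 132, 114], [1, 46, 127], [20, 10, 154], [38, 6, 160]]
377 pitch 34.59366797586707 yaw 9.90586108862724 rms 0.0009093775733021436 
 lo [ 0.47967136 -0.20168495  0.04039892] hi [ 0.59335805 -0.18183146  0.1199942 ] 0.14019355574837847
origin from butt [ 0.5567094  -0.18823154  0.09433543] from end [ 0.55118987 -0.
[... 156 characters left out ...]
1 -0.25619647  0.11879506] 0.1375473289754342
409 pitch 34.4035117421299 yaw 9.657410006748485 rms 0.0009944609889529887 
 lo [ 0.50481086 -0.34870937  0.04101869] hi [ 0.6165029  -0.32970294  0.11860541] 0.1373173579059439
cap 101 [ 0.63649207 -0.1721801   0.15314424] [ 0.6368173  -0.17183052  0.15314467] [ 0.64472288 -0.16038615  0.16527144]
cap 102 [ 0.64902201 -0.24545253  0.15324247] [ 0.64898131 -0.24530184  0.15344891] [ 0.6569516  -0.23381012  0.16260002]
cap 115 [ 0.66047465 -0.31891602  0.15247287] [ 0.66138594 -0.31863421  0.15291759] [ 0.66956537 -0.30748955  0.16344407]
cap_end pred [ 0.64428947 -0.17293714  0.15565273] [[272.23365527 190.18212637]] [[370.16593066 173.8737483 ]]
```

```bash
python3 -c "
import cv2
a=cv2.imread('pics/top0.png')[160:285,335:480];b=cv2.imread('pics/scene0.png')[170:230,190:300]
a=cv2.resize(a,None,fx=4,fy=4,interpolation=cv2.INTER_NEAREST); cv2.imwrite('pics/c1.png',a)
"
```

```text
(no output)
```

Fits agree: the brush origin is about (.552,-.188,.092) at pitch 35° and yaw 9.8°, and the expected height is 91 mm. The cradle is about (.592,.126,.058) at yaw 3.7°. Now I'll plan the waypoints.

```bash
cat > pl.py <<'E'
from h import *
from scipy.spatial.transform import Rotation as Ro
def tool(yaw,tilt):
    "tool y horizontal across brush, z tilted forward by tilt (deg)"
    p,S,C=np.radians(yaw),np.sin(np.radians(tilt)),np.cos(np.radians(tilt)); c,s=np.cos(p),np.sin(p)
    return np.c_[[-c*C,-s*C,-S],[-s,c,0],[S*c,S*s,-C]]
def state():
    s=env.get_state(); q=s['orientation']; return s,np.array(s['tcp_pos']),Ro.from_quat(np.r_[q[1:],q[0]]).as_matrix()
def chain(wp,p=None,R=None):
    if p is None: _,p,R=state()
    for P,T in wp:
        print('->',np.round(P,3),'travel',np.round(R.T@(np.array(P)-p)/.12,3).tolist(),'rot',np.round(np.degrees(Ro.from_matrix(R.T@T).as_rotvec())/60,3).tolist()); p,R=np.array(P),T
E
python3 - <<'E'
from pl import *
G=tool(9.8,35); D=tool(9.8,0)
chain([((.255,.485,.25),tool(0,0)),((.37,.385,.25),tool(5,0)),((.45,.27,.25),D),((.48,.15,.25),D),((.49,.03,.25),D),((.49,-.09,.24),D),((.507,-.196,.17),G)])
print(env.get_state()['clock'])
E
```

```text
-> [0.255 0.485 0.25 ] travel [-0.962, -0.328, 0.003] rot [0.0, 0.0, -0.26]
-> [0.37  0.385 0.25 ] travel [-0.958, -0.833, 0.0] rot [0.0, 0.0, -0.083]
-> [0.45 0.27 0.25] travel [-0.581, -1.013, 0.0] rot [0.0, 0.0, -0.08]
-> [0.48 0.15 0.25] travel [-0.076, -1.028, 0.0] rot [0.0, 0.0, 0.0]
-> [0.49 0.03 0.25] travel [0.088, -1.0, 0.0] rot [0.0, 0.0, 0.0]
-> [ 0.49 -0.09  0.24] travel [0.17, -0.985, 0.083] rot [0.0, 0.0, 0.0]
-> [ 0.507 -0.196  0.17 ] travel [0.011, -0.895, 0.583] rot [0.0, -0.583, -0.0]
1.0
```

```bash
python3 -m pendant '[{"travel":[-0.4,-0.14,0],"rot":[0,0,-0.1],"fingers":0},{"travel":[-0.8,-0.28,0],"rot":[0,0,-0.2],"fingers":0},{"travel":[-0.96,-0.33,0],"rot":[0,0,-0.26],"fingers":0}]' 20 && python3 -m pendant '[{"travel":[-0.3,-0.26,0],"rot":[0,0,-0.03],"fingers":0},{"travel":[-0.6,-0.52,0],"rot":[0,0,-0.06],"fingers":0},{"travel":[-0.96,-0.83,0],"rot":[0,0,-0.083],"fingers":0},{"travel":[-0.96,-0.83,0],"rot":[0,0,-0.083],"fingers":0}]' && python3 -m pendant '[{"travel":[-0.2,-0.34,0],"rot":[0,0,-0.03],"fingers":0},{"travel":[-0.4,-0.68,0],"rot":[0,0,-0.06],"fingers":0},{"travel":[-0.58,-1,0],"rot":[0,0,-0.08],"fingers":0}]' && python3 -m pendant '[{"travel":[-0.08,-0.33,0],"rot":[0,0,0],"fingers":0},{"travel":[-0.08,-0.67,0],"rot":[0,0,0],"fingers":0},{"travel":[-0.08,-1,0],"rot":[0,0,0],"fingers":0}]' && python3 -m pendant '[{"travel":[0.03,-0.33,0],"rot":[0,0,0],"fingers":0},{"travel":[0.06,-0.67,0],"rot":[0,0,0],"fingers":0},{"travel":[0.09,-1,0],"rot":[0,0,0],"fingers":0}]' && python3 -m pendant '[{"travel":[0.06,-0.33,0.03],"rot":[0,0,0],"fingers":0},{"travel":[0.12,-0.67,0.06],"rot":[0,0,0],"fingers":0},{"travel":[0.17,-0.98,0.08],"rot":[0,0,0],"fingers":0},{"travel":[0.17,-0.98,0.08],"rot":[0,0,0],"fingers":0}]'
python3 - <<'E'
from pl import *
s,p,R=state(); print(s['clock'],p,s['finger_gap'])
G=tool(9.8,35); n=-G[:,2]; o=np.array([.552,-.188,.092])
chain([(o+.08*n,G),(o,G)])
E
```

```text
clock: 1.3
tcp_pos: [0.2569, 0.4831, 0.2503]
orientation: [0.0, -0.001, 1.0, -0.0]
wrist_force: [-0.3, 0.9, 0.3]
finger_gap: 0.0445
grip_force: 0.0
clock: 1.7
tcp_pos: [0.3736, 0.3823, 0.2503]
orientation: [0.001, -0.041, 0.999, -0.0]
wrist_force: [0.0, 0.4, -0.3]
finger_gap: 0.0429
grip_force: 0.0
clock: 2.0
tcp_pos: [0.4504, 0.2709, 0.2504]
orientation: [0.0, -0.086, 0.996, 0.0]
wrist_force: [1.0, 0.2, 0.0]
finger_gap: 0.0426
grip_force: 0.0
clock: 2.3
tcp_pos: [0.4799, 0.1541, 0.2502]
orientation: [0.0, -0.086, 0.996, 0.0]
wrist_force: [0.6, 1.1, -0.0]
finger_gap: 0.0427
grip_force: 0.0
clock: 2.6
tcp_pos: [0.4894, 0.0341, 0.2505]
orientation: [0.0, -0.086, 0.996, 0.0]
wrist_force: [0.5, 0.5, 0.4]
finger_gap: 0.0426
grip_force: 0.0
clock: 3.0
tcp_pos: [0.4896, -0.0876, 0.2403]
orientation: [-0.0, -0.083, 0.997, -0.0]
wrist_force: [-0.8, 0.1, -1.4]
finger_gap: 0.0426
grip_force: 0.0
3.0 [ 0.48957839 -0.08756384  0.24030956] 0.04255693889917748
-> [ 0.507 -0.196  0.158] travel [0.007, -0.913, 0.691] rot [-0.002, -0.583, -0.005]
-> [ 0.552 -0.188  0.092] travel [-0.0, -0.0, 0.667] rot [0.0, 0.0, 0.0]
```

```bash
python3 -m pendant '[{"travel":[0,-0.2,0.1],"rot":[0,-0.13,0],"fingers":0},{"travel":[0,-0.5,0.25],"rot":[0,-0.26,0],"fingers":0},{"travel":[0,-0.8,0.4],"rot":[0,-0.39,0],"fingers":0},{"travel":[0.007,-0.91,0.6],"rot":[0,-0.52,-0.005],"fingers":0},{"travel":[0.007,-0.913,0.69],"rot":[-0.002,-0.583,-0.005],"fingers":0},{"travel":[0.007,-0.913,0.69],"rot":[-0.002,-0.583,-0.005],"fingers":0},{"travel":[0.007,-0.913,0.69],"rot":[-0.002,-0.583,-0.005],"fingers":0}]' 20
python3 - <<'E'
from pl import *
s,p,R=state(); G=tool(9.8,35); o=np.array([.552,-.188,.092]); print(p)
chain([(o,G)])
e=R.T@G; print(e.round(3)); print(proj('top',[p,o]),proj('scene',[p,o]))
for c in('scene','top'):
    im,d=env.read_camera(c); x,y=proj(c,p)[0].astype(int); im=cv2.resize(im[max(0,y-70):y+90,max(0,x-110):x+110],None,fx=3,fy=3); cv2.imwrite(f'pics/a_{c}.png',im)
E
```

```text
clock: 3.7
tcp_pos: [0.5074, -0.1918, 0.1583]
orientation: [0.299, -0.084, 0.95, 0.027]
wrist_force: [0.7, -0.3, -0.3]
finger_gap: 0.0426
grip_force: 0.0
[ 0.50742661 -0.19175706  0.15828921]
-> [ 0.552 -0.188  0.092] travel [0.012, -0.035, 0.665] rot [0.004, -0.001, 0.004]
[[ 1.    -0.004 -0.001]
 [ 0.004  1.    -0.004]
 [ 0.001  0.004  1.   ]]
[[382.00296529 251.38609272]
 [373.13630379 227.79753839]] [[267.58790845 159.74280956]
 [270.33866047 191.36485253]]
```

View pics/a_top.png

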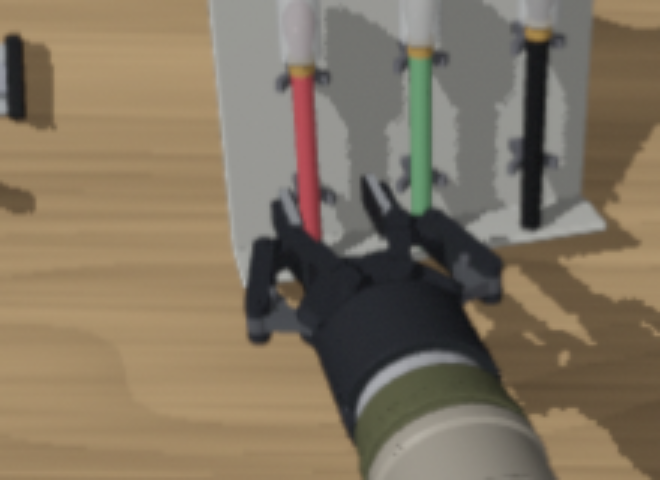

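The fingers straddle the coral handle's slot. The coral brush is at crop (305,140) and the fingertips are at (287,200) and (375,190), clear of the green brush. I'll check the settled pose and then descend.

```bash
python3 - <<'E'
from pl import *
s,p,R=state(); G=tool(9.8,35); o=np.array([.552,-.1893,.092]); print(s['clock'],p)
chain([(o,G)])
E
```

```text
3.8 [ 0.50902338 -0.19251231  0.15992514]
-> [ 0.552 -0.189  0.092] travel [0.033, -0.036, 0.669] rot [0.003, 0.001, 0.007]
```

```bash
python3 -m pendant '[{"travel":[0.02,-0.03,0.15],"rot":[0,0,0],"fingers":0},{"travel":[0.02,-0.03,0.3],"rot":[0,0,0],"fingers":0},{"travel":[0.02,-0.03,0.4],"rot":[0,0,0],"fingers":0},{"travel":[0.02,-0.03,0.4],"rot":[0,0,0],"fingers":0},{"travel":[0.02,-0.03,0.4],"rot":[0,0,0],"fingers":0}]' 20
python3 - <<'E'
from pl import *
s,p,R=state(); G=tool(9.8,35); o=np.array([.552,-.1893,.092]); print(s['clock'],p,s['qvel'].round(3))
chain([(o,G)])
im,d=env.read_camera('top'); np.save('t2.npy',d); cv2.imwrite('pics/t2.png',im); x,y=proj('top',p)[0].astype(int); im=cv2.resize(im[y-60:y+60,x-80:x+80],None,fx=4,fy=4); cv2.imwrite('pics/b_top.png',im); print(x,y)
s,p,R=state();print(p)
E
```

```text
clock: 4.3
tcp_pos: [0.5342, -0.1911, 0.1182]
orientation: [0.3, -0.085, 0.95, 0.027]
wrist_force: [0.7, -0.5, 0.3]
finger_gap: 0.0427
grip_force: 0.0
4.3 [ 0.53422618 -0.19106905  0.11824318] [-0.013 -0.015 -0.007 -0.003  0.    -0.002]
-> [ 0.552 -0.189  0.092] travel [0.004, -0.012, 0.264] rot [0.004, 0.0, 0.006]
377 236
[ 0.53405351 -0.191305    0.11840854]
```

View pics/b_top.png

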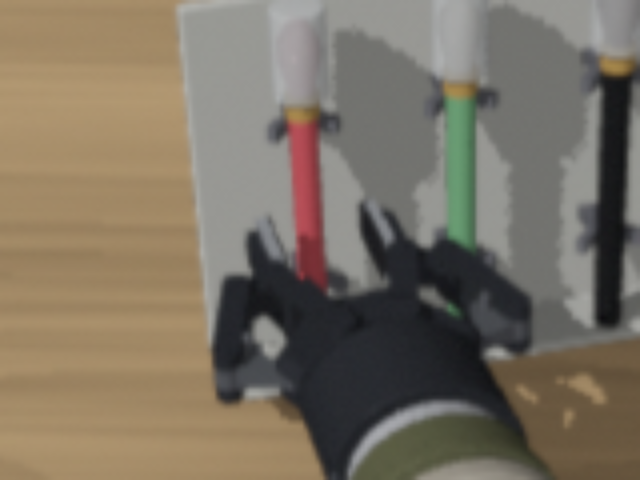

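The fingertips are at crop (268,235) and (378,215), with the coral handle between them at (308,220). I'll finish the descent and close at 20 N.

```bash
python3 -m pendant '[{"travel":[0,-0.006,0.1],"rot":[0,0,0],"fingers":0},{"travel":[0,-0.01,0.2],"rot":[0,0,0],"fingers":0},{"travel":[0,-0.01,0.26],"rot":[0,0,0],"fingers":-0.2},{"travel":[0,-0.01,0.26],"rot":[0,0,0],"fingers":-0.4},{"travel":[0,-0.01,0.26],"rot":[0,0,0],"fingers":-0.5}]' 20
python3 -m pendant '[{"travel":[0,0,0],"rot":[0,0,0],"fingers":-0.6},{"travel":[0,0,0],"rot":[0,0,0],"fingers":-0.65},{"travel":[0,0,0],"rot":[0,0,0],"fingers":-0.7},{"travel":[0,0,0],"rot":[0,0,0],"fingers":-0.8},{"travel":[0,0,0],"rot":[0,0,0],"fingers":-1},{"travel":[0,0,0],"rot":[0,0,0],"fingers":-1},{"travel":[0,0,0],"rot":[0,0,0],"fingers":-1}]' 20
```

```text
clock: 4.85
tcp_pos: [0.5509, -0.1894, 0.092]
orientation: [0.299, -0.084, 0.95, 0.027]
wrist_force: [-0.4, -0.1, 0.2]
finger_gap: 0.0213
grip_force: 0.0
clock: 5.55
tcp_pos: [0.5508, -0.1891, 0.092]
orientation: [0.3, -0.084, 0.95, 0.027]
wrist_force: [-3.5, 3.1, 6.5]
finger_gap: 0.0131
grip_force: 19.6
```

```bash
python3 -m pendant '[{"travel":[0,0,-0.03],"rot":[0,0,0],"fingers":-1},{"travel":[0,0,-0.1],"rot":[0,0,0],"fingers":-1},{"travel":[0,0,-0.25],"rot":[0,0,0],"fingers":-1},{"travel":[0,0,-0.45],"rot":[0,0,0],"fingers":-1},{"travel":[0,0,-0.7],"rot":[0,0,0],"fingers":-1},{"travel":[0,0,-0.95],"rot":[0,0,0],"fingers":-1},{"travel":[0,0,-1],"rot":[0,0,0],"fingers":-1},{"travel":[0,0,-1],"rot":[0,0,0],"fingers":-1}]' 20
python3 - <<'E'
from pl import *
s,p,R=state()
chain([((.5,-.09,.21),tool(6,10)),((.53,.03,.2),tool(3.7,0)),((.592,.126,.15),tool(3.7,0))])
E
```

```text
clock: 6.35
tcp_pos: [0.4832, -0.2026, 0.1912]
orientation: [0.3, -0.084, 0.95, 0.025]
wrist_force: [0.4, 0.5, -1.3]
finger_gap: 0.013
grip_force: 19.5
-> [ 0.5  -0.09  0.21] travel [-0.338, 0.899, 0.043] rot [0.024, 0.418, 0.063]
-> [0.53 0.03 0.2 ] travel [-0.333, 0.968, 0.143] rot [0.003, 0.167, 0.038]
-> [0.592 0.126 0.15 ] travel [-0.567, 0.765, 0.417] rot [0.0, 0.0, 0.0]
```

```bash
python3 -m pendant '[{"travel":[-0.04,0.1,0],"rot":[0,0.03,0],"fingers":-1},{"travel":[-0.1,0.3,0],"rot":[0.005,0.12,0.01],"fingers":-1},{"travel":[-0.2,0.52,0.01],"rot":[0.01,0.22,0.03],"fingers":-1},{"travel":[-0.28,0.74,0.03],"rot":[0.02,0.32,0.05],"fingers":-1},{"travel":[-0.338,0.9,0.043],"rot":[0.024,0.418,0.063],"fingers":-1}]' 20 && python3 -m pendant '[{"travel":[-0.08,0.24,0.03],"rot":[0,0.04,0.01],"fingers":-1},{"travel":[-0.16,0.48,0.07],"rot":[0,0.08,0.02],"fingers":-1},{"travel":[-0.25,0.75,0.11],"rot":[0,0.125,0.03],"fingers":-1},{"travel":[-0.333,0.97,0.143],"rot":[0.003,0.167,0.038],"fingers":-1}]' && python3 -m pendant '[{"travel":[-0.15,0.2,0.1],"rot":[0,0,0],"fingers":-1},{"travel":[-0.3,0.4,0.2],"rot":[0,0,0],"fingers":-1},{"travel":[-0.45,0.6,0.3],"rot":[0,0,0],"fingers":-1},{"travel":[-0.56,0.76,0.4],"rot":[0,0,0],"fingers":-1},{"travel":[-0.56,0.76,0.4],"rot":[0,0,0],"fingers":-1},{"travel":[-0.56,0.76,0.4],"rot":[0,0,0],"fingers":-1},{"travel":[-0.56,0.76,0.4],"rot":[0,0,0],"fingers":-1}]'
python3 - <<'E'
from fit import *
from pl import *
s,p,R=state(); print(p,R[:,0],R[:,1])
for c in('top','scene'):
    im,d=env.read_camera(c); cv2.imwrite(f'pics/d_{c}.png',im); np.save(f'd_{c}.npy',d)
    h=cv2.cvtColor(im,cv2.COLOR_BGR2HSV).astype(int)
    m=((h[...,0]<12)|(h[...,0]>165))&(h[...,1]>120)&(h[...,2]>40); x,y=proj(c,p)[0].astype(int)
    b=np.zeros(m.shape,bool); b[y-80:y+80,x-40:x+40]=1
    P=cloud(c,m&b,d); P=P[(abs(P[:,2]-p[2])<.03)&(abs(P[:,1]-p[1])<.03)]; print(c,len(P))
    if len(P)>30:
        a,e,t,r=cyl(P,.007); print(' axis',a,'pitch',np.degrees(np.arcsin(e[2])),'yaw',np.degrees(np.arctan2(e[1],e[0])),t.min(),t.max(),r,'\n lo',a+t.min()*e,'hi',a+t.max()*e)
    if c=='scene': cv2.imwrite('pics/e.png',cv2.resize(im[y-60:y+90,x-100:x+100],None,fx=4,fy=4))
    else:cv2.imwrite('pics/f.png',cv2.resize(im[y-90:y+90,x-100:x+100],None,fx=3,fy=3)); print(x,y)
E
```

```text
clock: 6.85
tcp_pos: [0.4999, -0.087, 0.2085]
orientation: [0.084, -0.053, 0.995, 0.005]
wrist_force: [0.5, -1.5, -0.9]
finger_gap: 0.0134
grip_force: 19.6
clock: 7.25
tcp_pos: [0.5296, 0.0336, 0.1972]
orientation: [-0.003, -0.034, 0.999, 0.001]
wrist_force: [0.2, -1.2, -0.7]
finger_gap: 0.013
grip_force: 19.6
clock: 7.95
tcp_pos: [0.5898, 0.1267, 0.1507]
orientation: [-0.002, -0.033, 0.999, 0.001]
wrist_force: [0.4, -0.3, 0.1]
finger_gap: 0.0133
grip_force: 19.6
[0.58984453 0.12665578 0.15071312] [-0.99777606 -0.06655827  0.00359732] [-0.06655012  0.99778034  0.0023394 ]
top 363
 axis [0.54346475 0.1230221  0.14934507] pitch -0.17931973386619968 yaw 3.815648931095 -0.048123390457676066 0.09744490156597749 0.0009603482318315683 
 lo [0.49544827 0.11981967 0.14949569] hi [0.64069317 0.12950667 0.1490401 ]
200 201
scene 99
 axis [0.58978854 0.12764991 0.15013694] pitch 0.13007355984899058 yaw 2.424510719316149 -0.09520537070392565 0.05527115596232113 0.001165433160133067 
 lo [0.49466864 0.12362245 0.14992081] hi [0.64501007 0.12998805 0.15026242]
```

View pics/e.png

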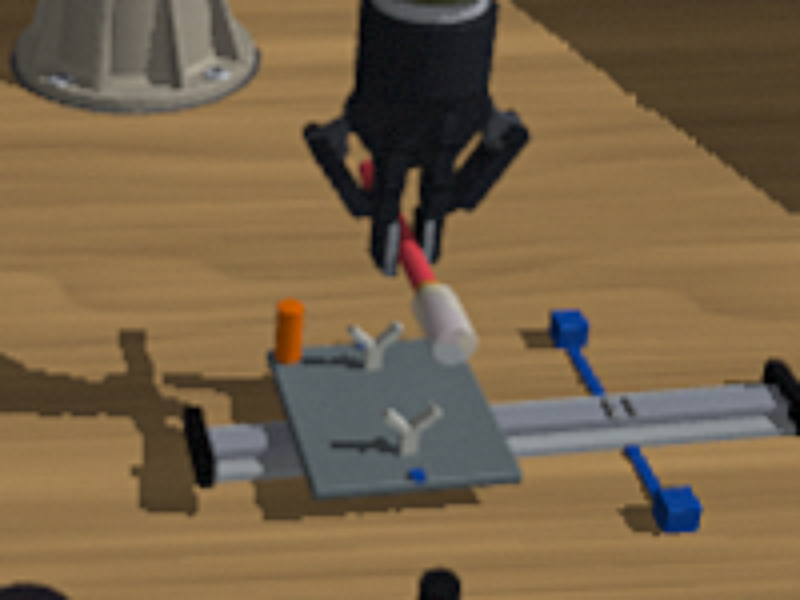

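View pics/f.png

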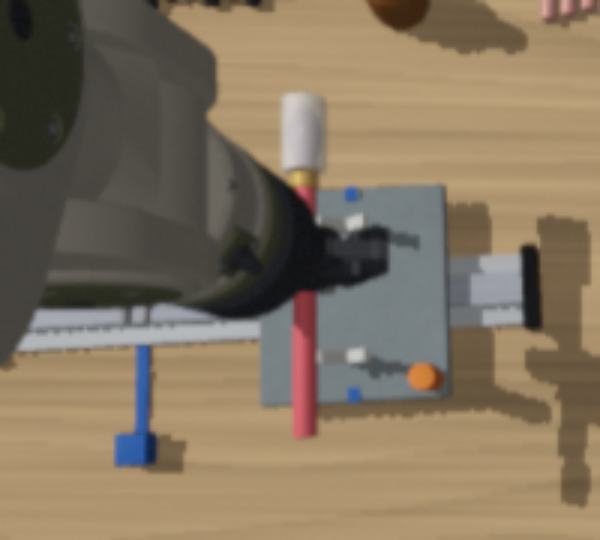

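The brush is level, yaw matches (3.8°), its origin is about (.590,.127,.150), and the cap points away over the V's. The V's are at crop e (375,345) and (408,425). I'll lower it straight down.

```bash
python3 -m pendant '[{"travel":[-0.01,0,0.1],"rot":[0,0,0],"fingers":-1},{"travel":[-0.01,0,0.25],"rot":[0,0,0],"fingers":-1},{"travel":[-0.01,0,0.4],"rot":[0,0,0],"fingers":-1},{"travel":[-0.01,0,0.52],"rot":[0,0,0],"fingers":-1},{"travel":[-0.01,0,0.6],"rot":[0,0,0],"fingers":-1},{"travel":[-0.01,0,0.66],"rot":[0,0,0],"fingers":-1},{"travel":[-0.01,0,0.66],"rot":[0,0,0],"fingers":-1},{"travel":[-0.01,0,0.66],"rot":[0,0,0],"fingers":-1}]' 20
python3 - <<'E'
from fit import *
from pl import *
s,p,R=state(); print(p,R[:,0],R[:,1],s['wrist_force'])
for c in('top','scene'):
    im,d=env.read_camera(c); cv2.imwrite(f'pics/g_{c}.png',im)
    h=cv2.cvtColor(im,cv2.COLOR_BGR2HSV).astype(int)
    m=((h[...,0]<12)|(h[...,0]>165))&(h[...,1]>120)&(h[...,2]>40); x,y=proj(c,p)[0].astype(int)
    b=np.zeros(m.shape,bool); b[y-80:y+80,x-40:x+40]=1
    P=cloud(c,m&b,d); P=P[(abs(P[:,2]-p[2])<.03)&(abs(P[:,1]-p[1])<.03)]; print(c,len(P))
    if len(P)>30:
        a,e,t,r=cyl(P,.007); print(' axis at x=.592',a+e*(.592-a[0])/e[0],'pitch',np.degrees(np.arcsin(e[2])),'yaw',np.degrees(np.arctan2(e[1],e[0])),'\n lo',a+t.min()*e,'hi',a+t.max()*e)
    if c=='scene': cv2.imwrite('pics/g.png',cv2.resize(im[y-50:y+60,x-70:x+70],None,fx=5,fy=5))
E
```

```text
clock: 8.85
tcp_pos: [0.5916, 0.1272, 0.0725]
orientation: [-0.001, -0.033, 0.999, 0.001]
wrist_force: [0.0, -0.4, -0.0]
finger_gap: 0.0136
grip_force: 19.6
[0.59158958 0.12724761 0.07249231] [-0.99777655 -0.06662425  0.00177837] [-0.06661934  0.99777484  0.00269081] [ 0.02853991 -0.37517784 -0.02732303]
top 236
 axis at x=.592 [0.592      0.12686286 0.07094773] pitch -0.10732196262910776 yaw 4.046628600662115 
 lo [0.49798042 0.12021148 0.07112428] hi [0.64278566 0.13045568 0.07085236]
scene 95
 axis at x=.592 [0.592      0.12985585 0.07205443] pitch -1.0618885577018748 yaw 2.376952665609815 
 lo [0.49536471 0.12584457 0.07384716] hi [0.82826119 0.13966292 0.06767142]
```

View pics/g.png

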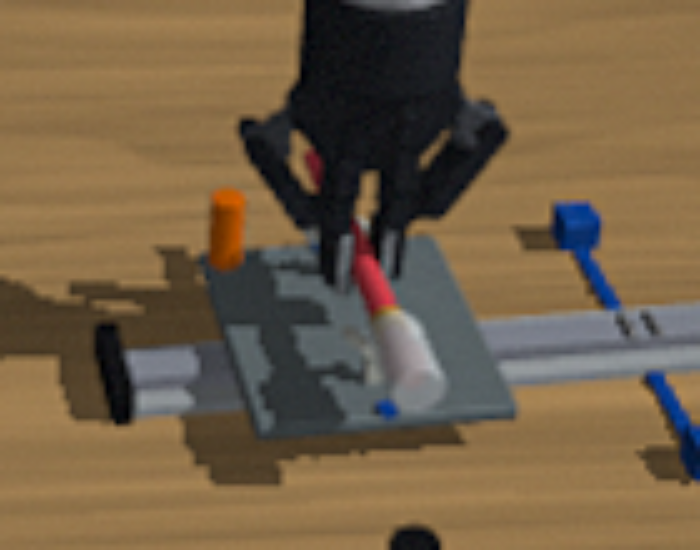

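The brush hovers about 13 mm above its seat, lined up over the V's; the front V shows at crop (365,355), partly hidden by the cap. I'll lower it slowly.

```bash
python3 -m pendant '[{"travel":[0,0,0.03],"rot":[0,0,0],"fingers":-1},{"travel":[0,0,0.06],"rot":[0,0,0],"fingers":-1},{"travel":[0,0,0.085],"rot":[0,0,0],"fingers":-1},{"travel":[0,0,0.085],"rot":[0,0,0],"fingers":-1},{"travel":[0,0,0.085],"rot":[0,0,0],"fingers":-1}]' 20;  python3 -m pendant '[{"travel":[0,0,0.01],"rot":[0,0,0],"fingers":-1},{"travel":[0,0,0.01],"rot":[0,0,0],"fingers":-1},{"travel":[0,0,0.01],"rot":[0,0,0],"fingers":-1}]' 20
```

```text
clock: 9.45
tcp_pos: [0.5911, 0.1274, 0.0617]
orientation: [-0.001, -0.033, 0.999, 0.001]
wrist_force: [0.1, 0.1, -0.5]
finger_gap: 0.0134
grip_force: 19.6
clock: 9.75
tcp_pos: [0.5913, 0.1273, 0.0608]
orientation: [-0.001, -0.033, 0.999, 0.001]
wrist_force: [-1.0, 0.3, -1.9]
finger_gap: 0.0133
grip_force: 19.6
```

```bash
python3 -m pendant '[{"travel":[0,0,0.008],"rot":[0,0,0],"fingers":-1},{"travel":[0,0,0.008],"rot":[0,0,0],"fingers":-1},{"travel":[0,0,0.008],"rot":[0,0,0],"fingers":-1}]' 20;  python3 -m pendant '[{"travel":[0,0,0.006],"rot":[0,0,0],"fingers":-1},{"travel":[0,0,0.006],"rot":[0,0,0],"fingers":-1},{"travel":[0,0,0.006],"rot":[0,0,0],"fingers":-1}]' 20
```

```text
clock: 10.05
tcp_pos: [0.5915, 0.1272, 0.06]
orientation: [-0.001, -0.033, 0.999, 0.001]
wrist_force: [-0.2, -1.0, 2.3]
finger_gap: 0.0132
grip_force: 19.8
clock: 10.35
tcp_pos: [0.5916, 0.1273, 0.0596]
orientation: [-0.001, -0.033, 0.999, 0.001]
wrist_force: [-0.4, -0.5, 5.3]
finger_gap: 0.0132
grip_force: 20.1
```

Contact at about 5 N means it's seated. I'll release slowly, then retreat.

```bash
python3 -m pendant '[{"travel":[0,0,-0.004],"rot":[0,0,0],"fingers":-0.66},{"travel":[0,0,-0.004],"rot":[0,0,0],"fingers":-0.6},{"travel":[0,0,-0.004],"rot":[0,0,0],"fingers":-0.5},{"travel":[0,0,-0.004],"rot":[0,0,0],"fingers":-0.3},{"travel":[0,0,-0.004],"rot":[0,0,0],"fingers":-0.15},{"travel":[0,0,-0.004],"rot":[0,0,0],"fingers":0},{"travel":[0,0,-0.004],"rot":[0,0,0],"fingers":0}]' 20;  python3 -m pendant '[{"travel":[0,0,-0.1],"rot":[0,0,0],"fingers":0},{"travel":[0,0,-0.3],"rot":[0,0,0],"fingers":0},{"travel":[0,0,-0.6],"rot":[0,0,0],"fingers":0},{"travel":[0,0,-0.8],"rot":[0,0,0],"fingers":0},{"travel":[0,0,-0.8],"rot":[0,0,0],"fingers":0}]' 20
python3 - <<'E'
from fit import *
from pl import *
s,p,R=state(); print(p,s['wrist_force'])
for c in('top','scene'):
    im,d=env.read_camera(c); cv2.imwrite(f'pics/k_{c}.png',im)
    h=cv2.cvtColor(im,cv2.COLOR_BGR2HSV).astype(int)
    m=((h[...,0]<12)|(h[...,0]>165))&(h[...,1]>120)&(h[...,2]>40); x,y=proj(c,[.592,.127,.058])[0].astype(int)
    b=np.zeros(m.shape,bool); b[y-80:y+80,x-40:x+40]=1
    P=cloud(c,m&b,d); P=P[(abs(P[:,2]-.058)<.02)&(abs(P[:,1]-p[1])<.03)]; print(c,len(P))
    if len(P)>30:
        a,e,t,r=cyl(P,.007); print(' axis at x=.592',a+e*(.592-a[0])/e[0],'pitch',np.degrees(np.arcsin(e[2])),'yaw',np.degrees(np.arctan2(e[1],e[0])),'\n lo',a+t.min()*e,'hi',a+t.max()*e)
    o=(h[...,0]>8)&(h[...,0]<22)&(h[...,1]>160)&(h[...,2]>110); x,y=proj(c,[.535,.067,.06])[0].astype(int)
    b[:]=0; b[y-20:y+20,x-15:x+15]=1; Q=cloud(c,o&b,d); T=Q[Q[:,2]>.0695]; Q=Q[Q[:,2]>.035]
    print(' post',len(Q),(Q[:,:2].min(0)+Q[:,:2].max(0))/2,Q.min(0),Q.max(0),'top',len(T),T.mean(0))
    if c=='scene': cv2.imwrite('pics/k.png',cv2.resize(im[y-40:y+70,x-50:x+90],None,fx=5,fy=5))
E
```

```text
clock: 11.05
tcp_pos: [0.5912, 0.1273, 0.0595]
orientation: [-0.001, -0.033, 0.999, 0.001]
wrist_force: [0.6, 0.3, 0.5]
finger_gap: 0.0427
grip_force: 0.0
clock: 11.55
tcp_pos: [0.5943, 0.1273, 0.1609]
orientation: [0.003, -0.033, 0.999, 0.001]
wrist_force: [-0.0, -0.5, 0.6]
finger_gap: 0.0428
grip_force: 0.0
[0.59427588 0.12733323 0.16092095] [-0.00468237 -0.4588644   0.58068638]
top 329
 axis at x=.592 [0.592      0.12693453 0.05821053] pitch 0.08776905431770138 yaw 4.269062266836163 
 lo [0.49796645 0.11991518 0.05806609] hi [0.64323781 0.1307593  0.05828924]
 post 56 [0.53251789 0.06906694] [0.52571772 0.06097759 0.06083452] [0.53931806 0.07715629 0.07592657] top 51 [0.53342521 0.06874801 0.07262065]
scene 181
 axis at x=.592 [0.592      0.12970012 0.0588655 ] pitch 0.17611129226345323 yaw 2.691575300403906 
 lo [0.49452521 0.12511769 0.05856556] hi [0.81718293 0.14028629 0.05955842]
 post 79 [0.53247677 0.07308787] [0.5203222  0.06519591 0.03572435] [0.54463135 0.08097983 0.07510551] top 27 [0.53394523 0.07239015 0.07225256]
```

View pics/k.png

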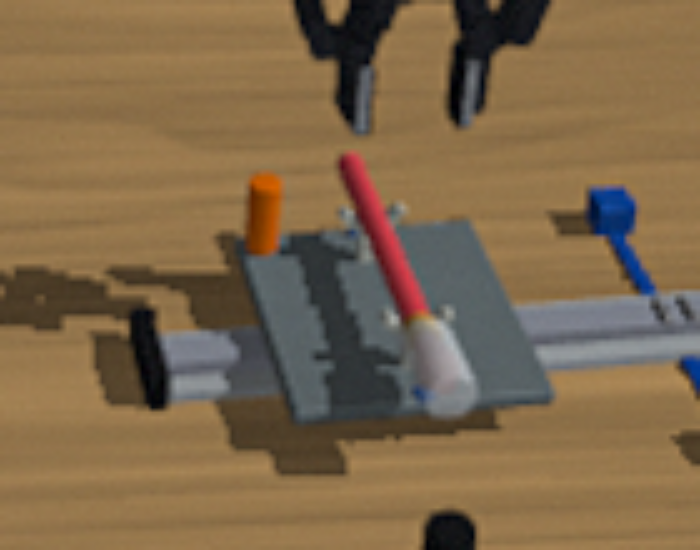

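The brush sits level in both V's: axis height 58 mm, origin about (.591,.128). Its butt is at crop (348,160) and its cap at (440,370), pointing away. The post is at crop (264,215), measured at about (.534,.0707), top at .072. Next I'll pinch the post.

```bash
python3 - <<'E'
from pl import *
s,p,R=state(); print(p)
T=tool(3.8,0); chain([((.534,.0707,.12),T),((.534,.0707,.06),T)])
E
```

```text
[0.59207169 0.12714333 0.15682697]
-> [0.534 0.071 0.12 ] travel [0.514, -0.438, 0.306] rot [0.003, -0.0, 0.0]
-> [0.534 0.071 0.06 ] travel [0.0, 0.0, 0.5] rot [0.0, 0.0, 0.0]
```

```bash
python3 -m pendant '[{"travel":[0.17,-0.15,0],"rot":[0,0,0],"fingers":-0.1},{"travel":[0.34,-0.3,0.05],"rot":[0,0,0],"fingers":-0.1},{"travel":[0.5,-0.43,0.2],"rot":[0.003,0,0],"fingers":-0.1},{"travel":[0.514,-0.438,0.3],"rot":[0.003,0,0],"fingers":-0.1},{"travel":[0.514,-0.438,0.3],"rot":[0.003,0,0],"fingers":-0.1},{"travel":[0.514,-0.438,0.3],"rot":[0.003,0,0],"fingers":-0.1}]' 20
python3 - <<'E'
from pl import *
env.read_camera('top')
s,p,R=state(); print(p)
T=tool(3.8,0); chain([((.534,.0707,.06),T)])
E
```

```text
clock: 12.25
tcp_pos: [0.5337, 0.071, 0.1191]
orientation: [-0.001, -0.033, 0.999, -0.0]
wrist_force: [0.2, 0.0, 0.2]
finger_gap: 0.0386
grip_force: 0.0
[0.53432158 0.07111989 0.11967261]
-> [0.534 0.071 0.06 ] travel [0.002, -0.003, 0.497] rot [-0.0, -0.002, 0.001]
```

```bash
python3 -m pendant '[{"travel":[0,0,0.15],"rot":[0,0,0],"fingers":-0.1},{"travel":[0,0,0.3],"rot":[0,0,0],"fingers":-0.1},{"travel":[0,0,0.42],"rot":[0,0,0],"fingers":-0.1},{"travel":[0,0,0.49],"rot":[0,0,0],"fingers":-0.1},{"travel":[0,0,0.49],"rot":[0,0,0],"fingers":-0.1}]' 20; python3 -m pendant '[{"travel":[0,0,0],"rot":[0,0,0],"fingers":-0.25},{"travel":[0,0,0],"rot":[0,0,0],"fingers":-0.35},{"travel":[0,0,0],"rot":[0,0,0],"fingers":-0.42},{"travel":[0,0,0],"rot":[0,0,0],"fingers":-0.48},{"travel":[0,0,0],"rot":[0,0,0],"fingers":-0.54},{"travel":[0,0,0],"rot":[0,0,0],"fingers":-0.6},{"travel":[0,0,0],"rot":[0,0,0],"fingers":-0.8},{"travel":[0,0,0],"rot":[0,0,0],"fingers":-0.8}]' 20
```

```text
clock: 12.8
tcp_pos: [0.5332, 0.071, 0.06]
orientation: [-0.002, -0.034, 0.999, -0.0]
wrist_force: [-0.2, -1.0, -0.1]
finger_gap: 0.0384
grip_force: 0.0
clock: 13.6
tcp_pos: [0.5334, 0.0705, 0.0611]
orientation: [-0.001, -0.033, 0.999, -0.0]
wrist_force: [-1.1, -0.5, 3.9]
finger_gap: 0.0172
grip_force: 19.6
```

```bash
python3 -m pendant '[{"travel":[0,0.015,0],"rot":[0,0,0],"fingers":-0.8},{"travel":[0,0.045,0],"rot":[0,0,0],"fingers":-0.8},{"travel":[0,0.09,0],"rot":[0,0,0],"fingers":-0.8},{"travel":[0,0.14,0],"rot":[0,0,0],"fingers":-0.8},{"travel":[0,0.19,0],"rot":[0,0,0],"fingers":-0.8},{"travel":[0,0.24,0],"rot":[0,0,0],"fingers":-0.8},{"travel":[0,0.29,0],"rot":[0,0,0],"fingers":-0.8},{"travel":[0,0.34,0],"rot":[0,0,0],"fingers":-0.8},{"travel":[0,0.38,0],"rot":[0,0,0],"fingers":-0.8},{"travel":[0,0.4,0],"rot":[0,0,0],"fingers":-0.8}]' 20; python3 -m pendant '[{"travel":[0,0.02,0],"rot":[0,0,0],"fingers":-0.8},{"travel":[0,0.05,0],"rot":[0,0,0],"fingers":-0.8},{"travel":[0,0.1,0],"rot":[0,0,0],"fingers":-0.8},{"travel":[0,0.15,0],"rot":[0,0,0],"fingers":-0.8},{"travel":[0,0.2,0],"rot":[0,0,0],"fingers":-0.8},{"travel":[0,0.25,0],"rot":[0,0,0],"fingers":-0.8},{"travel":[0,0.3,0],"rot":[0,0,0],"fingers":-0.8},{"travel":[0,0.35,0],"rot":[0,0,0],"fingers":-0.8},{"travel":[0,0.39,0],"rot":[0,0,0],"fingers":-0.8},{"travel":[0,0.4,0],"rot":[0,0,0],"fingers":-0.8}]' 20
python3 -m pendant '[{"travel":[0,0.02,0],"rot":[0,0,0],"fingers":-0.8},{"travel":[0,0.06,0],"rot":[0,0,0],"fingers":-0.8},{"travel":[0,0.11,0],"rot":[0,0,0],"fingers":-0.8},{"travel":[0,0.16,0],"rot":[0,0,0],"fingers":-0.8},{"travel":[0,0.21,0],"rot":[0,0,0],"fingers":-0.8},{"travel":[0,0.25,0],"rot":[0,0,0],"fingers":-0.8},{"travel":[0,0.28,0],"rot":[0,0,0],"fingers":-0.8},{"travel":[0,0.3,0],"rot":[0,0,0],"fingers":-0.8},{"travel":[0,0.3,0],"rot":[0,0,0],"fingers":-0.8}]' 20
python3 - <<'E'
from fit import *
from pl import *
s,p,R=state(); print(p,s['wrist_force'])
P0=p+np.array([.0585,.0568,0]); P0[2]=.058
for c in('top','scene'):
    im,d=env.read_camera(c); cv2.imwrite(f'pics/n_{c}.png',im)
    h=cv2.cvtColor(im,cv2.COLOR_BGR2HSV).astype(int)
    m=((h[...,0]<12)|(h[...,0]>165))&(h[...,1]>120)&(h[...,2]>40); x,y=proj(c,P0)[0].astype(int)
    b=np.zeros(m.shape,bool); b[y-80:y+80,x-40:x+40]=1
    P=cloud(c,m&b,d); P=P[(abs(P[:,2]-.058)<.02)&(abs(P[:,1]-P0[1])<.03)]; print(c,len(P))
    if len(P)>30:
        a,e,t,r=cyl(P,.007); print(' axis at x=.58',a+e*(.58-a[0])/e[0],'pitch',np.degrees(np.arcsin(e[2])),'yaw',np.degrees(np.arctan2(e[1],e[0])),'\n lo',a+t.min()*e,'hi',a+t.max()*e)
    if c=='scene': cv2.imwrite('pics/n.png',cv2.resize(im[y-60:y+60,x-80:x+80],None,fx=5,fy=5))
E
```

```text
clock: 14.6
tcp_pos: [0.5302, 0.1189, 0.0611]
orientation: [-0.001, -0.034, 0.999, -0.0]
wrist_force: [-1.2, -0.8, 5.5]
finger_gap: 0.0172
grip_force: 19.8
clock: 15.6
tcp_pos: [0.527, 0.167, 0.0611]
orientation: [-0.001, -0.034, 0.999, -0.0]
wrist_force: [-0.6, -0.6, 4.6]
finger_gap: 0.0167
grip_force: 19.8
clock: 16.5
tcp_pos: [0.5246, 0.203, 0.0611]
orientation: [-0.001, -0.034, 0.999, 0.0]
wrist_force: [-0.7, 1.1, 5.8]
finger_gap: 0.017
grip_force: 19.8
[0.52459315 0.20302792 0.06107202] [-0.74276633  1.10218539  5.79039587]
top 187
 axis at x=.58 [0.58       0.26045832 0.05796267] pitch -0.11292200497479783 yaw 3.348587115263368 
 lo [0.57417852 0.2601177  0.05797416] hi [0.63294367 0.26355608 0.05785815]
scene 178
 axis at x=.58 [0.58       0.26102226 0.05891001] pitch -0.34753388133391944 yaw 3.776717612021038 
 lo [0.49459286 0.25538439 0.05942919] hi [0.63328679 0.26453982 0.05858609]
```

View pics/n.png

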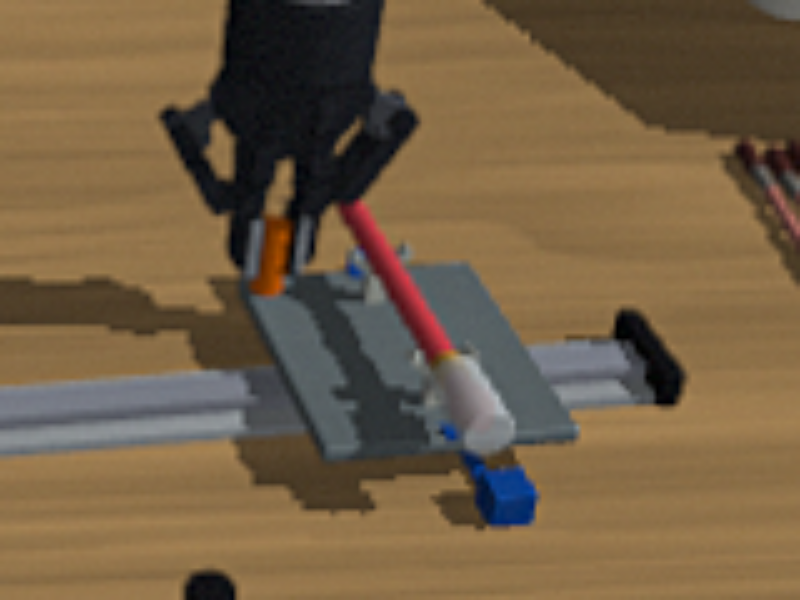

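The brush is still seated, and the blue mark on the plate (crop 450,430) is approaching the blue line and block (505,495). About 15–20 mm remain, so I'll step and watch the y-force.

```bash
python3 -m pendant '[{"travel":[0,0.025,0],"rot":[0,0,0],"fingers":-0.8},{"travel":[0,0.05,0],"rot":[0,0,0],"fingers":-0.8},{"travel":[0,0.075,0],"rot":[0,0,0],"fingers":-0.8},{"travel":[0,0.075,0],"rot":[0,0,0],"fingers":-0.8}]' | grep -E 'tcp|wrist'
for i in 1 2 3; do python3 -m pendant '[{"travel":[0,0.008,0],"rot":[0,0,0],"fingers":-0.8},{"travel":[0,0.0125,0],"rot":[0,0,0],"fingers":-0.8},{"travel":[0,0.0125,0],"rot":[0,0,0],"fingers":-0.8}]' | grep -E 'tcp|wrist'; done
```

```text
tcp_pos: [0.524, 0.2117, 0.0611]
wrist_force: [-1.3, -1.0, 6.1]
tcp_pos: [0.524, 0.2122, 0.0611]
wrist_force: [-0.4, -3.5, 5.9]
tcp_pos: [0.5239, 0.2138, 0.0611]
wrist_force: [-0.3, -3.6, 6.6]
tcp_pos: [0.5238, 0.2157, 0.0611]
wrist_force: [-0.7, -1.8, 5.9]
```

```bash
for i in 1 2 3; do python3 -m pendant '[{"travel":[0,0.006,0],"rot":[0,0,0],"fingers":-0.8},{"travel":[0,0.01,0],"rot":[0,0,0],"fingers":-0.8},{"travel":[0,0.01,0],"rot":[0,0,0],"fingers":-0.8}]' | grep -E 'tcp|wrist'; done
```

```text
tcp_pos: [0.5237, 0.2174, 0.0611]
wrist_force: [-0.5, -0.2, 5.1]
tcp_pos: [0.5235, 0.2189, 0.0611]
wrist_force: [-0.9, 1.5, 4.8]
tcp_pos: [0.5235, 0.2204, 0.0611]
wrist_force: [-0.8, 3.3, 5.2]
```

```bash
for i in 1 2 3; do python3 -m pendant '[{"travel":[0,0.004,0],"rot":[0,0,0],"fingers":-0.8},{"travel":[0,0.008,0],"rot":[0,0,0],"fingers":-0.8},{"travel":[0,0.008,0],"rot":[0,0,0],"fingers":-0.8}]' | grep -E 'tcp|wrist'; done
```

```text
tcp_pos: [0.5234, 0.2211, 0.0611]
wrist_force: [-0.9, 1.9, 5.1]
tcp_pos: [0.5234, 0.2215, 0.0611]
wrist_force: [-1.0, -1.1, 5.9]
tcp_pos: [0.5233, 0.2223, 0.0611]
wrist_force: [-0.7, -0.3, 6.7]
```

The pull has vanished, so the carriage is in the detent. I'll release slowly, rise and check.

```bash
python3 -m pendant '[{"travel":[0,0,0],"rot":[0,0,0],"fingers":-0.56},{"travel":[0,0,0],"rot":[0,0,0],"fingers":-0.5},{"travel":[0,0,0],"rot":[0,0,0],"fingers":-0.4},{"travel":[0,0,0],"rot":[0,0,0],"fingers":-0.3},{"travel":[0,0,0],"rot":[0,0,0],"fingers":-0.2},{"travel":[0,0,0],"rot":[0,0,0],"fingers":-0.1},{"travel":[0,0,0],"rot":[0,0,0],"fingers":-0.1}]'; python3 -m pendant '[{"travel":[0,0,-0.1],"rot":[0,0,0],"fingers":-0.1},{"travel":[0,0,-0.3],"rot":[0,0,0],"fingers":-0.1},{"travel":[0,0,-0.6],"rot":[0,0,0],"fingers":-0.1},{"travel":[0.2,0,-0.95],"rot":[0,0,0],"fingers":-0.1},{"travel":[0.6,0,-1],"rot":[0,0,0],"fingers":-0.1},{"travel":[0.8,0,-1],"rot":[0,0,0],"fingers":-0.1},{"travel":[0.8,0,-1],"rot":[0,0,0],"fingers":-0.1}]'
python3 - <<'E'
from fit import *
P0=np.array([.582,.279,.058])
for c in('top','scene'):
    im,d=env.read_camera(c); cv2.imwrite(f'pics/q_{c}.png',im)
    h=cv2.cvtColor(im,cv2.COLOR_BGR2HSV).astype(int)
    m=((h[...,0]<12)|(h[...,0]>165))&(h[...,1]>120)&(h[...,2]>40); x,y=proj(c,P0)[0].astype(int)
    b=np.zeros(m.shape,bool); b[y-80:y+80,x-40:x+40]=1
    P=cloud(c,m&b,d); P=P[(abs(P[:,2]-.058)<.02)&(abs(P[:,1]-P0[1])<.03)]; print(c,len(P))
    a,e,t,r=cyl(P,.007); print(' axis at x=.582',a+e*(.582-a[0])/e[0],'pitch',np.degrees(np.arcsin(e[2])),'yaw',np.degrees(np.arctan2(e[1],e[0])),'\n lo',a+t.min()*e,'hi',a+t.max()*e)
    o=(h[...,0]>8)&(h[...,0]<22)&(h[...,1]>160)&(h[...,2]>110); x2,y2=proj(c,[.5235,.222,.06])[0].astype(int)
    b[:]=0; b[y2-20:y2+20,x2-15:x2+15]=1; Q=cloud(c,o&b,d); T=Q[Q[:,2]>.0695]; print(' post top',len(T),T.mean(0) if len(T) else '')
    if c=='scene': cv2.imwrite('pics/q.png',cv2.resize(im[y-60:y+60,x-80:x+80],None,fx=5,fy=5))
s=env.get_state(); print(s['clock'],s['tcp_pos'],s['qvel'].round(3))
E
```

```text
clock: 20.4
tcp_pos: [0.523, 0.2223, 0.0606]
orientation: [-0.001, -0.033, 0.999, -0.0]
wrist_force: [-0.2, -0.1, 0.0]
finger_gap: 0.0387
grip_force: 0.0
clock: 21.1
tcp_pos: [0.4245, 0.2157, 0.1825]
orientation: [-0.001, -0.034, 0.999, -0.0]
wrist_force: [1.1, 0.4, -0.5]
finger_gap: 0.0383
grip_force: 0.0
top 502
 axis at x=.582 [0.582      0.27945477 0.05803287] pitch -0.10805182049727012 yaw 3.8422458013100376 
 lo [0.48671622 0.27305546 0.05821297] hi [0.63221905 0.28282751 0.05793795]
 post top 54 [0.52286785 0.22124867 0.07187705]
scene 195
 axis at x=.582 [0.582      0.2802357  0.05899675] pitch -0.002146918592706785 yaw 3.8535590900464185 
 lo [0.486478   0.27380145 0.05900034] hi [0.6328713  0.28366234 0.05899484]
 post top 22 [0.52498272 0.22311494 0.0729808 ]
21.2 [0.42792674 0.21614816 0.18211512] [-0.008  0.034  0.024 -0.012 -0.001 -0.001]
```

View pics/q.png

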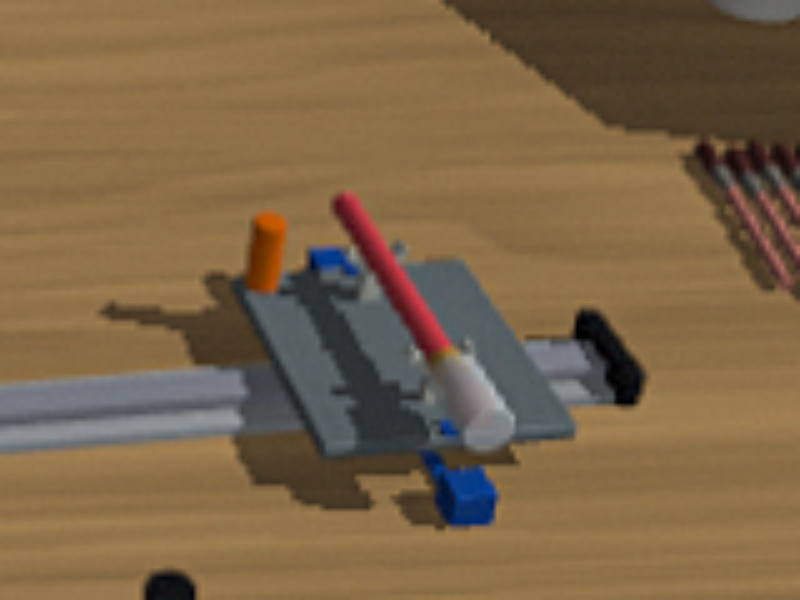

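The carriage's blue marks (crop 330,260 and 448,428) line up with the station's line and blocks. The brush is level and seated in both V's with its cap far, and the gripper is clear. I'll let the arm settle, then hand in.

```bash
python3 -m pendant '[{"travel":[0,0,0],"rot":[0,0,0],"fingers":-0.1},{"travel":[0,0,0],"rot":[0,0,0],"fingers":-0.1},{"travel":[0,0,0],"rot":[0,0,0],"fingers":-0.1},{"travel":[0,0,0],"rot":[0,0,0],"fingers":-0.1},{"travel":[0,0,0],"rot":[0,0,0],"fingers":-0.1}]'; python3 -c "
from workcell import env
print(env.hand_in())"
```

```text
clock: 21.7
tcp_pos: [0.4277, 0.2158, 0.1806]
orientation: [-0.002, -0.033, 0.999, -0.0]
wrist_force: [0.3, -0.5, 0.5]
finger_gap: 0.0385
grip_force: 0.0
the job is handed in; nothing more can be done
None
```

The coral brush is lying in both V-supports with its cap on the far side, the carriage is seated in the photo-station detent, and the job was handed in at about 22 s (the hand-in returned no verdict).

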